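Clip the work lamp to the eye bolt over the vice

ROBOT

A 6-joint arm with a two-finger parallel gripper is mounted at the origin on the work surface. World frame = base frame: x ahead of the robot, y to its left, z up, the work surface at z = 0. Lengths are in mm, angles in rad, forces in N, time in s.
With the tool pointing down it reaches from about 275 to 1000 mm from the base axis. Payload 8.4 kg.
Tool frame: the origin (TCP) lies midway between the tips of the shut fingers; the grasp point (between the pads) lies r.grip_point_offset behind it (r.grip_point_offset is the distance from the TCP to the grasp point, in mm); z points along the fingers, y is the direction in which the jaws open and shut (so a half turn about z gives the same grasp; the last joint's range is limited). The gripper opens to 85 mm and grips with 20 to 120 N. Pads are 22 mm wide; open, the fingers measure 114 mm over their backs; the gripper's body (76 mm by 85 mm) begins 54 mm behind the grasp point. The pads swing forward as they close: fully open they stand 13 mm farther back than shut.
Start: joints at [-0.002, 0.353, 1.633, -0, 1.155, -0.002], TCP at [625.002, -0, 231.281] pointing down, gripper open.
Joint ranges: [-2.63, 2.63], [-0.92, 2.1], [0.06, 2.66], [-1.3, 4.44], [0, 2.69], [-3.02, 3.02]. Speed limits (rad/s): [2.22, 2.22, 2.79, 3.14, 3.14, 3.14].

INTERFACE

Orientations are given as [roll, pitch, yaw] about the fixed x, y, z axes, in that order (R = Rz(yaw) Ry(pitch) Rx(roll)).
In Python, from rig import r gives the robot as it stands.
- The arm moves only by the tool move_arm, never from a script. Its argument "targets" is one flat list of numbers, 5 for each row, row after row: the gripper's target within -1 to 1 (fully open at 1, half-way at 0, shut at -1), then the shift along the tool's x, y, z in cm, then the turn about the tool's z in degrees. In form: [gripper, tx, ty, tz, turn, gripper, tx, ty, tz, turn, ...]. A call has 1 to 10 rows; each row is the pose to reach, as a shift and turn from the pose commanded when the call began, along the tool's axes at that moment; what a row does not reach only later rows make up. A row lasts 1/10 s, in which the tool goes at most 50 mm and 8.59 degrees, less where a joint would pass 70% of its speed; a pose out of reach is approached as far as the arm can. A call with a gripper value outside its range is refused whole. The fingers move at their own pace and stop on an object; "squeeze" is the grip in N (left out, the last holds). Time passes only in rows, so rows that repeat a pose let the fingers close. It gives the time, the measured TCP pose, the force and the opening at its end, in the units of the state.
- r.sense(): the state, without advancing time (a new reading comes with each control period).
- r.grab_frame(name): name is "scene" or "side" or "wrist"; returns a dict with "img" (384x512x3 uint8, blue, green, red), "K" (3x3 intrinsics, pixels), "world_to_cam" (4x4, takes a point from world to camera coordinates). Camera axes: x right, y down, z forward; pixel columns grow to the right and rows downward; lengths in mm; the calibration is good to about 2 mm. The wrist camera is an equidistant fisheye: a pixel r from the principal point sees the ray r / f radians off the axis. A picture is of the moment at which its call begins. There is no depth.
- r.sign_off(): hands the job in, once; it reports no verdict.
Trained networks look in a picture, given as the dict that the camera call returned (one of the last four; its "shot" number tells which), for a name from the list of things; names that differ only in an ending like _2 or _b are one class to them, and where a whole thing is asked for, a point or a joint stands for the part that bears it (a point fixed in the world has none). Each returns a list of dicts, best first, with "conf" (0 to 1); they miss things now and then, are a little off and sometimes report something else, mostly with a low value. They report only what shows in the picture. A call takes as long as a camera call.
- r.outline_of(picture, thing): "region" (384x512 bool, what is visible of it).
- r.mark_of(picture, thing): "position" ([x, y, z] in mm, in world coordinates, good to about 4 mm: a listed point, or the origin of a listed thing).
The state is a dict: "clock": time; "qpos": joint angles; "qvel": joint speeds; "joint_efforts": joint torques, N m; "eef_pos": TCP position; "tcp_rot": TCP orientation; "contact_force": force on the tool from outside, world axes, zero at the start; "wrist_torque": the same for the moment, N m; "opening": opening from 0.0 (shut) to 1.0 (fully open).
Only numpy, scipy, OpenCV 4.12 (cv2) and the standard library are available. Lean on these libraries where they do the work, as an engineer would, in place of code of your own. Each camera call takes 0.05 s, during which the arm holds its last target.

TASK

The blade in the vice needs light: lift the cordless work lamp out of its charging cradle and hang it from the eye bolt on the green lamp post by its snap hook. Press the hook's sprung gate against the near side of the ring until the ring slips in under the nose, let the hook down gently so that the gate snaps shut and the ring takes the weight, then let go, leaving the lamp hanging straight and still. Use no more force on the ring than the spring needs (well under 20 N), do not drop the lamp, and leave the other things on the bench where they are.

Things in the scene. Friction and masses are not known exactly. Their poses are not given: they have to be found in the camera images.
- lamp: Cordless work lamp, 0.3 to 0.42 kg, upright in the cradle at the start. Origin on its underside; z up, x towards the gate side of its hook. Grey body 64 (x) x 32 (y) x 115 (z) mm, lit panel on its +y face. On top a flat aluminium snap hook, 12 mm thick in y, in the x-z plane; its crook bridges the top at z = 176 to 186 mm.
- lamp_grip (a point): Middle of the hook's straight broad back, the place to grip (pads on its flat +y and -y faces): x = -22, y = 0, z = 152 mm of the lamp, same axes. The back spans x = -34 to -6 mm and z = 115 to 180 mm of the lamp.
- lamp_nose (a point): Lower end of the hook's nose: x = 14, y = 0, z = 162.5 mm of the lamp, same axes. The nose is 6 mm deep (x = 11 to 17 mm) and hangs from the crook's front end. A bar goes in below it, then up between nose and back (17 mm apart). While the bar is not yet clear behind the nose, lowering lands the nose on it.
- lamp_gate (a joint): Brass spring gate, 5 mm thick, between jaw and nose. Pivot at x = 13.5, z = 130.5 mm of the lamp, tip at z = 160.5. 0 rad = shut; grows as pushed inward, hard stop at 0.72. Spring 0.06 N m shut, 0.13 at the stop: pressed by the bar at z = 153 mm, 3 N at first, 4 to 7 N wide open, then the stop. There the bar clears the nose 4 to 5 mm before the stop; pressed below z = 148 mm it never does.
- lamp_crook (a point): Where the middle of the ring's bar lies when the lamp hangs: x = 2.5, y = 0, z = 172 mm of the lamp, same axes. From the pressing height (bar at z = 153 mm of the lamp) the hook has to be let down about 19 mm; the bar rises into the crook and the gate springs shut below it.
- cradle: Black charging cradle screwed to the bench; its pocket, floor 8 mm above the bench, holds the lamp's foot 18 mm deep with about 2 mm of play all round. Base plate 100 x 74 mm, rim 26 mm high. Origin on the bench, at its middle, axes as the lamp's.
- post: Green square lamp post, 30 x 30 mm, 297 mm tall on a 90 x 90 x 8 mm foot, fixed. Origin: centre of its underside; z up. A steel eye bolt sticks out level from its -x face, y = 0, z = 270 mm: a level ring of 8 mm round bar, 32 mm inside. It is set by hand: the middle of the ring's near (-x) bar, along y, is 75 to 105 mm out from the origin, not measured, to be found by feel.
- hammer: Hammer lying on the bench, 280 mm; leave it.
- file: File with wooden handle, 265 mm, lying beside the cradle; leave it.
- whetstone: Whetstone on a wooden base, 190 x 70 x 40 mm; leave it.
- oil: Amber oil bottle, 54 mm across and 130 mm tall, near the post; leave it.
- punch_tin: Steel tin of punches, 68 mm across, 144 mm tall over the punches; leave it.
- brush: Bench brush, 190 mm; leave it.
- vice: Blue bench vice with a blade blank in its jaws, fixed, about 240 mm long (x), blade 240 mm along y, top at 172 mm. Origin: on the bench below its body. Keep clear of it.

How it is judged:
By the outcome, as a careful person would: the job done as asked, in the order asked, and still so for the second after the job is handed in, with the robot touching nothing.
It also fails if it takes over 56 s, if anything falls off the work surface, if the arm or the gripper's body presses on something with over 40 N, if the wrist force passes 120 N, or if a joint passes its speed limit or range.

## Working session

There is one attempt and no reset: what is moved stays moved. The work goes in short steps, Python scripts to look and compute and a tool call to move; the robot and the scene stay as the last step left them, time stands still between calls to the robot, and variables do not carry over. Pictures are saved under pics/ and viewed, and the job is handed in when it is done.

Besides the shell and the picture viewer there is one more tool, called after ">>>" as name(argument=value, ...), one argument or row to a line, values as JSON. move_arm: Moves the arm, as the interface text tells. Its arguments: {"type":"object","properties":{"targets":{"type":"array","items":{"type":"number"}},"squeeze":{"type":"number"}},"required":["targets"]}

```bash
ls; mkdir -p pics
cat > h.py <<'E'
from rig import r
import numpy as np, cv2
def grab(n,tag):
    f=r.grab_frame(n); cv2.imwrite(f'pics/{tag}.png',f['img']); return f
E
python3 - <<'E'
from h import *
print(r.sense(), r.grip_point_offset)
for n in ['scene','side']:
    f=grab(n,n+'0')
    print(n,f['K'].tolist(),np.round(f['world_to_cam'],3).tolist())
    for t in ['lamp','lamp_grip','lamp_nose','lamp_crook','cradle','post']:
        m=r.mark_of(f,t)
        print(t,[(np.round(q['position'],1).tolist(),round(q['conf'],2)) for q in m[:2]])
print(r.sense()['clock'])
E
```

```text
pics
{'clock': 0.0, 'qpos': array([-2.39866305e-03,  3.53691954e-01,  1.63416116e+00,  2.12087198e-05,
        1.15519982e+00, -2.40606168e-03]), 'qvel': array([ 0.00045669, -0.00043458, -0.00213074,  0.00086532,  0.00063959,
       -0.00124757]), 'joint_efforts': array([-2.03471049e-03, -6.05236173e+01, -3.42063046e+01, -2.62302356e-04,
        9.48130677e-03,  3.61521288e-06]), 'eef_pos': array([6.24504992e+02, 8.67393507e-03, 2.30522766e+02]), 'tcp_rot': array([-3.14013242e+00, -2.29042807e-05,  1.57079513e+00]), 'contact_force': array([-0.34784684, -0.80003401,  0.64310822]), 'wrist_torque': array([-0.03266118, -0.0012922 ,  0.03270344]), 'opening': 0.9994848192734261} 18.700000000000003
scene [[406.31649314527715, 0.0, 252.31564023763215], [0.0, 406.31649314527715, 191.2382611951377], [0.0, 0.0, 1.0]] [[-0.695, 0.719, -0.015, 375.877], [0.43, 0.399, -0.81, -161.091], [-0.576, -0.57, -0.586, 1465.889], [0.0, 0.0, 0.0, 1.0]]
lamp [([531.1, -251.9, 6.9], 0.82)]
lamp_grip [([507.0, -247.7, 158.2], 0.81)]
lamp_nose [([543.0, -249.7, 173.8], 0.71)]
lamp_crook [([536.2, -250.7, 175.8], 0.98), ([507.1, -251.0, 160.2], 0.66)]
cradle [([530.4, -247.7, 2.1], 0.89)]
post [([640.9, 202.9, 2.2], 0.8)]
side [[384.88025115821733, 0.0, 261.6679099547519], [0.0, 384.88025115821733, 195.3832509487816], [0.0, 0.0, 1.0]] [[0.997, -0.073, 0.005, -553.547], [-0.053, -0.765, -0.642, 160.531], [0.051, 0.64, -0.767, 1114.364], [0.0, 0.0, 0.0, 1.0]]
lamp [([529.2, -254.3, 11.6], 0.96), ([505.9, -252.3, 158.8], 0.37)]
lamp_grip [([509.4, -251.0, 158.7], 0.88)]
lamp_nose [([543.5, -252.6, 173.8], 0.72)]
lamp_crook [([533.0, -248.0, 185.2], 0.78), ([366.5, 250.4, 1.3], 0.34)]
cradle [([527.8, -252.7, 0.8], 0.81)]
post [([638.5, 201.6, 1.7], 0.6)]
0.7
```

View pics/scene0.png

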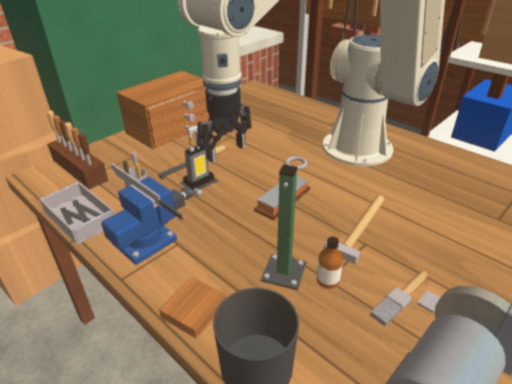

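View pics/side0.png

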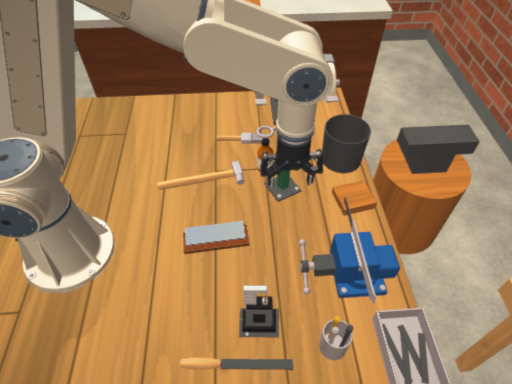

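Scene view: lamp at about (200,165), post (287,225), ring (297,162). Side view: lamp from above at (258,305), ring at (265,131). Next I'll measure the ring, the yaws and the oil bottle.

Run:
```python
from h import *
for n in ['scene','side']:
    f=grab(n,n+'1')
    for t in ['oil','whetstone','vice','hammer']:
        m=r.mark_of(f,t)
        print(n,t,[(np.round(q['position'],1).tolist(),round(q['conf'],2)) for q in m[:1]])
    im=f['img']
    M=f['world_to_cam']; K=f['K']
    def proj(P):
        c=M[:3,:3]@np.array(P,float)+M[:3,3]; p=K@c; return p[:2]/p[2]
    c=proj([560,202,270]); print(c)
    x,y=map(int,c); a=im[max(0,y-50):y+130,max(0,x-75):x+75]
    cv2.imwrite(f'pics/{n}1_post.png',cv2.resize(a,None,fx=4,fy=4,interpolation=cv2.INTER_CUBIC)[:600,:])
    x,y=map(int,proj([530,-250,100])); a=im[y-60:y+60,x-70:x+70]
    cv2.imwrite(f'pics/{n}1_lamp.png',cv2.resize(a,None,fx=5,fy=5,interpolation=cv2.INTER_CUBIC))
    np.savez(f'{n}1.npz',im=im,K=K,M=M)
```

```text
scene oil [([588.5, 293.4, -1.6], 0.85)]
scene whetstone [([421.6, 9.1, 0.0], 0.62)]
scene vice [([785.2, -141.5, -0.6], 0.94)]
scene hammer []
[311.90118798 163.80155793]
side oil [([586.3, 293.8, 1.2], 0.78)]
side whetstone [([419.6, 8.5, 0.2], 0.63)]
side vice [([790.0, -142.9, 0.4], 0.8)]
side hammer [([368.6, 247.8, -1.1], 0.59)]
[258.59366817 124.20553769]
```

View pics/scene1_post.png

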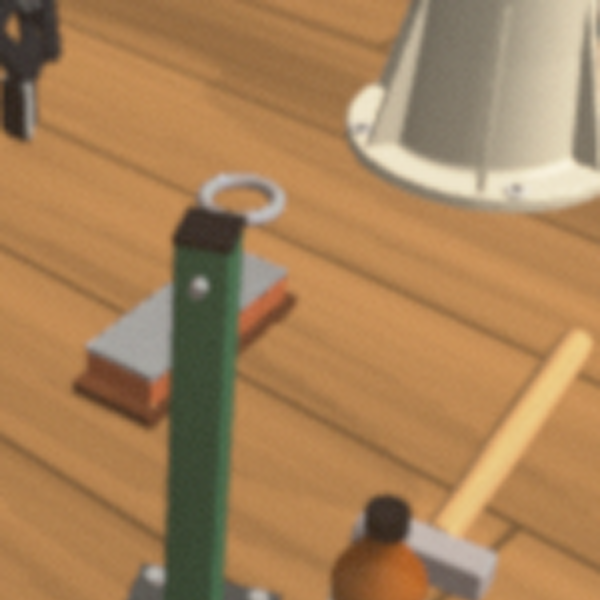

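View pics/side1_post.png

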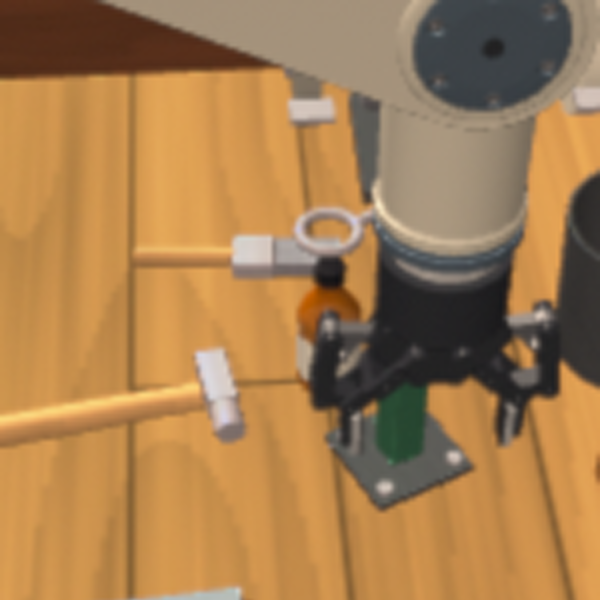

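View pics/side1_lamp.png

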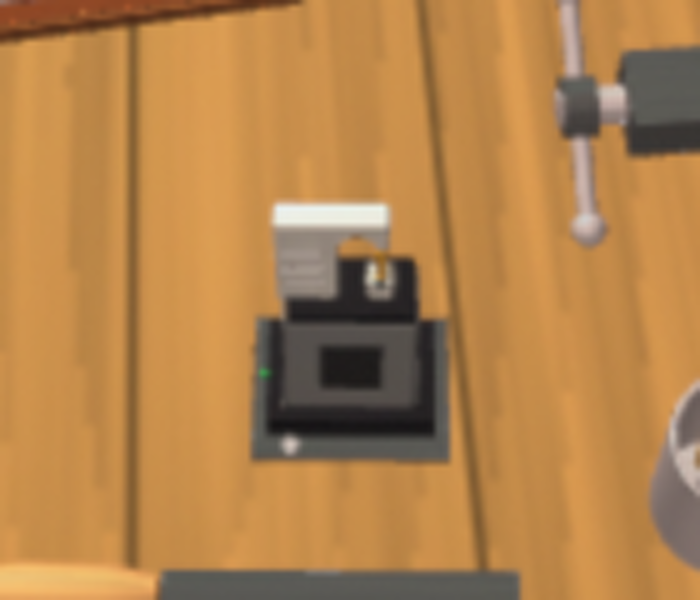

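View pics/scene1_lamp.png

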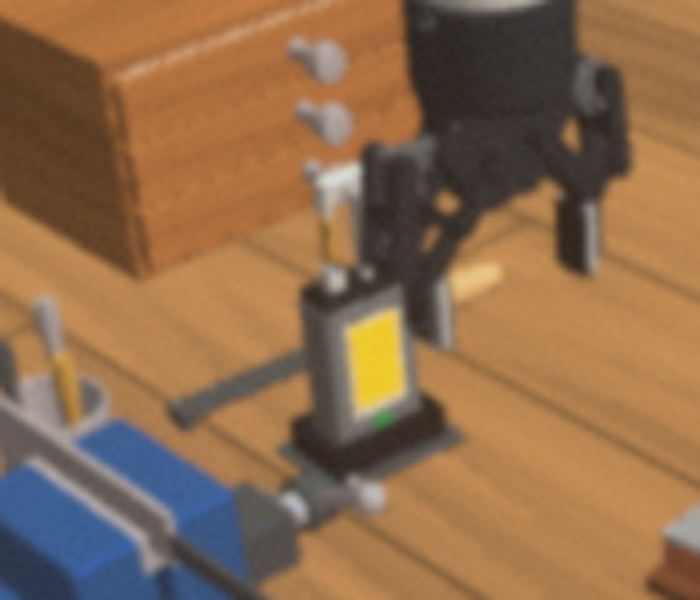

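```bash
cat >> h.py <<'E'
def ray(K,M,px,z):
    d=M[:3,:3].T@(np.linalg.inv(K)@np.array([px[0],px[1],1.0])); o=-M[:3,:3].T@M[:3,3]
    return o+d*(z-o[2])/d[2]
E
python3 - <<'E'
from h import *
S=np.load('scene1.npz'); D=np.load('side1.npz')
print('ring scene',ray(S['K'],S['M'],(296.7,162.5),270),'side',ray(D['K'],D['M'],(265.3,131.8),270))
sp=lambda x,y:(183+x/4,74+y/4)
for n,p in dict(L=(330,440),R=(472,463),B=(382,508)).items(): print('foot',n,ray(D['K'],D['M'],sp(*p),8))
p=lambda x,y:(236+x/4,113+y/4)
for q in [(174,243),(232,249),(244,220),(193,208)]: print('top',ray(S['K'],S['M'],p(*q),297))
# lamp in side: cradle plate corners, crop origin
M=D['M'];K=D['K'];c=M[:3,:3]@np.array([530,-250,100.])+M[:3,3];c=K@c;c=c[:2]/c[2];x0=int(c[0])-70;y0=int(c[1])-60
lp=lambda x,y:(x0+x/5,y0+y/5)
for q in [(258,318),(447,318),(450,460),(251,460)]: print('plate',ray(K,M,lp(*q),3))
for q in [(273,206),(389,204),(389,227),(273,227)]: print('hooktop',ray(K,M,lp(*q),194))
E
```

```text
ring scene [577.89340964 174.80930284 270.        ] side [575.99367495 169.04393159 270.        ]
foot L [583.30723916 211.952998     8.        ]
foot R [697.09116862 178.90733958   8.        ]
foot B [618.88934778 136.84134275   8.        ]
top [667.57306088 202.83032534 297.        ]
top [652.5273265  226.86996387 297.        ]
top [628.33896121 214.73789979 297.        ]
top [636.97542498 188.89866432 297.        ]
plate [ 484.52159788 -211.33952239    3.        ]
plate [ 582.65904518 -218.33809096    3.        ]
plate [ 576.68587084 -291.81707034    3.        ]
plate [ 478.23842284 -284.75782059    3.        ]
hooktop [ 496.79739699 -244.67270168  194.        ]
hooktop [ 547.04698118 -247.29158061  194.        ]
hooktop [ 546.16372531 -258.04444258  194.        ]
hooktop [ 496.3714607  -254.50711175  194.        ]
```

Post yaw is about 26°, with the ring centre near (577,172). The lamp is near (530.5,-251) at about -4° yaw, so I'll move to hover above it.

>>> move_arm(
  targets=[1,-1.5,-0.8,-1,8,1,-4.5,-2.2,-2,16,1,-8,-4,-2,25,1,-12,-5.8,-2,33,1,-16,-7.6,-2,42,1,-20,-9.4,-2,50,1,-22.5,-10.6,-2,59,1,-24.2,-11.3,-2,67,1,-25,-11.6,-2,76,1,-25,-11.65,-2,84],
)

```text
clock: 2.2
eef_pos: [508.0, -251.3, 251.4]
tcp_rot: [3.141, -0.0, 0.097]
contact_force: [1.2, 0.1, -0.5]
opening: 0.998
```

>>> move_arm(
  targets=[1,0,0,0,8,1,0,0,0,10,1,0,0,0,10],
)

```text
clock: 2.5
eef_pos: [508.5, -250.1, 251.3]
tcp_rot: [3.142, -0.0, -0.07]
contact_force: [0.1, -0.0, 0.3]
opening: 1.002
```

Run:
```python
from h import *
s=r.sense(); print(s['clock'],s['eef_pos'],s['tcp_rot'],s['contact_force'])
f=grab('wrist','w2'); print(f['K'].tolist(),np.round(f['world_to_cam'],4).tolist())
np.savez('w2.npz',im=f['img'],K=f['K'],M=f['world_to_cam'])
for t in ['lamp_grip','lamp_crook','lamp_nose','cradle']: print(t,[(np.round(q['position'],1).tolist(),round(q['conf'],2)) for q in r.mark_of(f,t)[:1]])
f=grab('side','side2')
np.savez('side2.npz',im=f['img'],K=f['K'],M=f['world_to_cam'])
for t in ['lamp_grip','post']: print(t,[(np.round(q['position'],1).tolist(),round(q['conf'],2)) for q in r.mark_of(f,t)[:1]])
a=f['img'][85:225,190:340]; cv2.imwrite('pics/side2_post.png',cv2.resize(a,None,fx=4,fy=4,interpolation=cv2.INTER_CUBIC))
```

```text
2.5 [ 508.46229706 -250.07312748  251.30875224] [ 3.14152949e+00 -5.14374626e-05 -7.02856694e-02] [ 0.06423898 -0.03009671  0.26235776]
[[297.3186396354542, 0.0, 252.233766405577], [0.0, 297.3186396354542, 187.5468335542068], [0.0, 0.0, 1.0]] [[-0.0703, -0.9975, 0.0, -215.4137], [-0.9534, 0.0672, 0.2942, 457.2416], [-0.2935, 0.0206, -0.9557, 553.6153], [0.0, 0.0, 0.0, 1.0]]
lamp_grip []
lamp_crook [([535.9, -249.0, 177.8], 0.66)]
lamp_nose [([545.2, -249.5, 170.2], 0.78)]
cradle []
lamp_grip [([509.0, -251.6, 157.0], 0.67)]
post [([639.0, 203.7, 2.4], 0.94)]
```

View pics/w2.png

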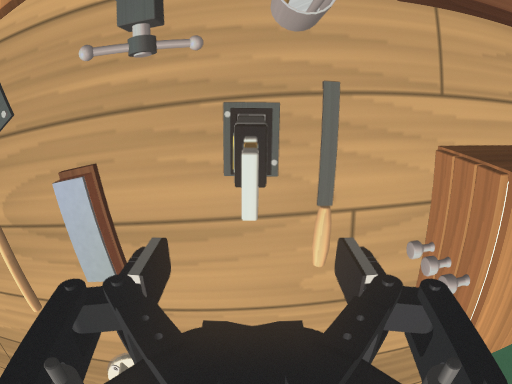

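View pics/side2_post.png

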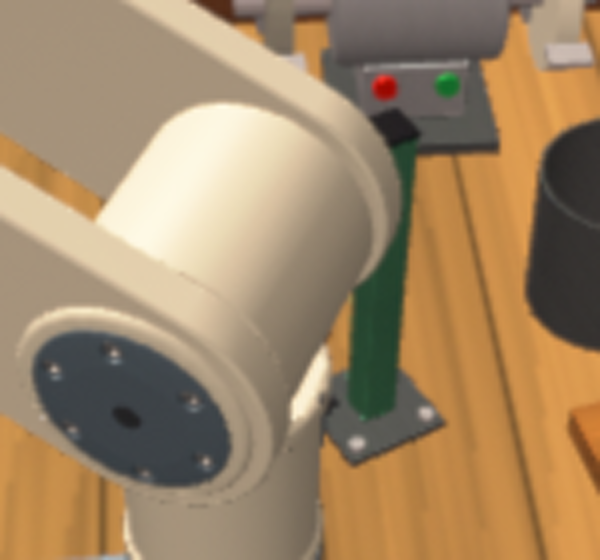

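The wrist view shows the hook strip running from about (250,145) to (249,219), centred between the fingers. The cradle plate is at (222–280, 102–187) and looks square. I'll check the lateral offset.

```bash
cat >> h.py <<'E'
def rayf(K,M,px,z):
    v=np.array([(px[0]-K[0,2]),(px[1]-K[1,2])])/K[0,0]; t=np.hypot(*v)
    dc=np.array([*(v/t*np.sin(t)),np.cos(t)]) if t>1e-9 else np.array([0,0,1.])
    d=M[:3,:3].T@dc; o=-M[:3,:3].T@M[:3,3]
    return o+d*(z-o[2])/d[2]
E
python3 - <<'E'
from h import *
D=np.load('w2.npz'); im=D['im']; K=D['K'];M=D['M']
g=cv2.cvtColor(im,cv2.COLOR_BGR2GRAY)
a=im[95:230,215:290]; cv2.imwrite('pics/w2_lamp.png',cv2.resize(a,None,fx=4.4,fy=4.4,interpolation=cv2.INTER_CUBIC))
for row in [158,170,185,200,212]:
    w=np.where(g[row,235:265]>185)[0]+235
    e=[rayf(K,M,(x,row),194) for x in (w[0]-.5,w[-1]+.5)]
    print(row,w[0],w[-1],np.round((e[0]+e[1])/2,1),np.round(np.linalg.norm(e[0]-e[1]),1))
for p in [(223,102),(280,102),(223,175),(278,175)]: print(np.round(rayf(K,M,p,4),1))
E
```

```text
158 242 256 [ 543. -252.  194.] 10.3
170 242 256 [ 534.5 -251.4  194. ] 10.4
185 242 256 [ 523.7 -250.6  194. ] 10.6
200 242 255 [ 512.5 -249.4  194. ] 10.0
212 242 255 [ 503.3 -248.7  194. ] 10.2
[ 582.  -218.9    4. ]
[ 576.8 -292.8    4. ]
[ 484.  -210.1    4. ]
[ 478.7 -284.8    4. ]
```

View pics/w2_lamp.png

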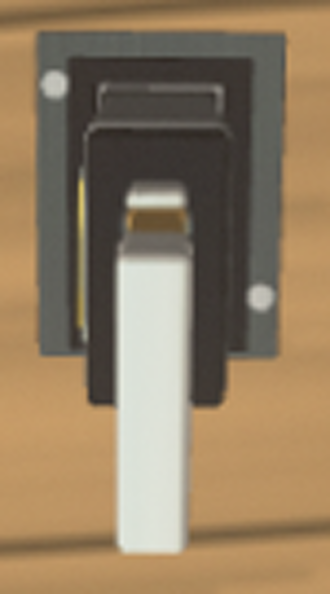

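>>> move_arm(
  targets=[1,0,-0.08,2,0.6,1,0,-0.08,5,0.6,1,0,-0.08,8,0.6,1,0,-0.08,10,0.6,1,0,-0.08,11,0.6,1,0,-0.08,11,0.6,0.4,0,-0.08,11,0.6,0,0,-0.08,11,0.6],
)

```text
clock: 3.7
eef_pos: [509.4, -249.6, 142.6]
tcp_rot: [3.141, -0.002, -0.08]
contact_force: [0.7, -0.2, -0.2]
opening: 0.692
```

>>> move_arm(
  targets=[-0.4,0,0,0,0,-0.6,0,0,0,0,-0.8,0,0,0,0,-1,0,0,0,0,-1,0,0,0,0,-1,0,0,0,0,-1,0,0,0,0],
  squeeze=60,
)

```text
clock: 4.4
eef_pos: [508.7, -249.3, 141.7]
tcp_rot: [3.141, -0.0, -0.08]
contact_force: [-1.4, 0.3, 5.3]
opening: 0.132
```

Run:
```python
from h import *
s=r.sense(); print(s['clock'],s['eef_pos'],s['tcp_rot'],s['contact_force'],s['opening'])
f=grab('wrist','w3')
```

```text
4.4 [ 508.6718188  -249.2709058   141.72853151] [ 3.14141987e+00 -3.56037723e-04 -8.02827701e-02] [-1.44955476  0.26420743  5.28955855] 0.13194622753155544
```

View pics/w3.png

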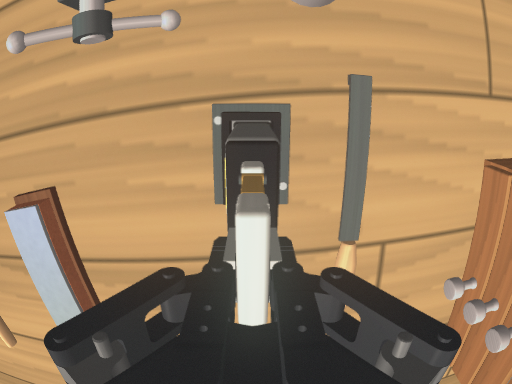

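The pads hold the hook back (opening is about 11–12 mm). Now I lift straight up.

>>> move_arm(
  targets=[-1,0,0,-0.5,0,-1,0,0,-1.2,0,-1,0,0,-2,0,-1,0,0,-3,0,-1,0,0,-4.5,0,-1,0,0,-6.5,0,-1,0,0,-8.5,0,-1,0,0,-10,0,-1,0,0,-11,0,-1,0,0,-11,0],
)

```text
clock: 5.45
eef_pos: [509.3, -249.6, 253.0]
tcp_rot: [3.141, -0.003, -0.08]
contact_force: [0.6, -0.4, -3.8]
opening: 0.133
```

Run:
```python
from h import *
s=r.sense(); print(s['clock'],s['eef_pos'],s['tcp_rot'],s['contact_force'],s['wrist_torque'],s['opening'])
f=grab('wrist','w4')
f=grab('scene','scene4')
np.savez('scene4.npz',im=f['img'],K=f['K'],M=f['world_to_cam'])
for t in ['lamp','lamp_grip','lamp_nose','lamp_crook']: print(t,[(np.round(q['position'],1).tolist(),round(q['conf'],2)) for q in r.mark_of(f,t)[:1]])
a=f['img'][90:210,130:270]; cv2.imwrite('pics/scene4_lamp.png',cv2.resize(a,None,fx=5,fy=5,interpolation=cv2.INTER_CUBIC))
```

```text
5.45 [ 509.26709513 -249.56154893  253.04273149] [ 3.14057239e+00 -2.59983325e-03 -8.02863436e-02] [ 0.585288   -0.37618969 -3.81886876] [0.00813152 0.06209415 0.05343855] 0.1334290600264676
lamp [([526.4, -251.0, 118.5], 0.94)]
lamp_grip [([507.7, -248.7, 270.9], 0.84)]
lamp_nose [([544.2, -251.8, 282.8], 0.62)]
lamp_crook [([535.1, -253.3, 286.6], 0.91)]
```

View pics/w4.png

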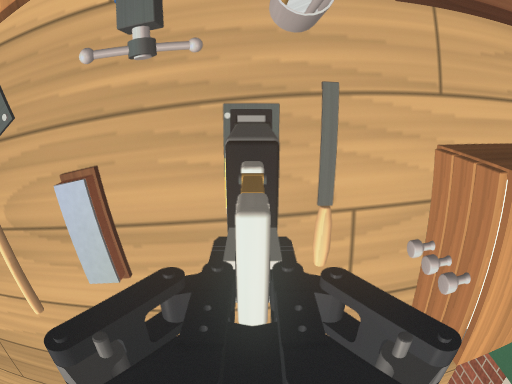

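View pics/scene4_lamp.png

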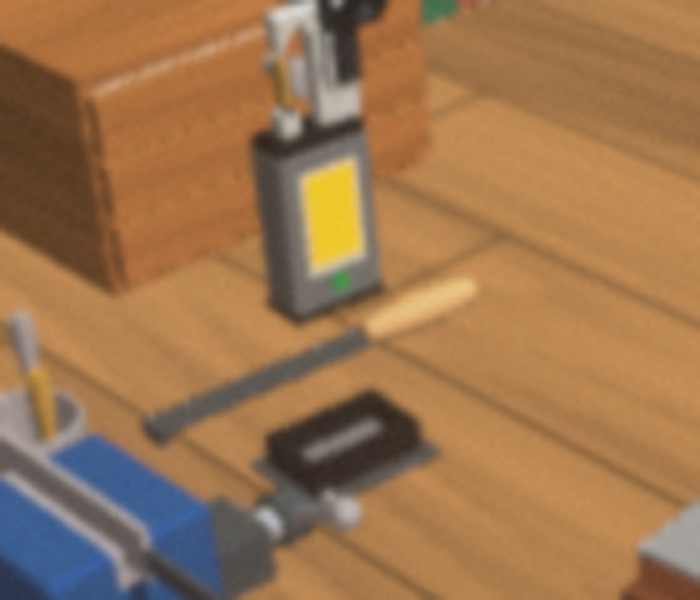

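Lamp is held upright (scene: body at about (194,135), level), weight about 3.8 N. Moving to a standoff in front of the ring.

>>> move_arm(
  targets=[-1,-0.15,-1,0,0,-1,-0.4,-3,0,0,-1,-0.9,-6,0,0,-1,-1.4,-9.5,0,0,-1,-1.9,-13,0,0,-1,-2.4,-16.5,0,0,-1,-2.9,-20,0,0,-1,-3.4,-23.5,0,0,-1,-3.9,-27,0,0,-1,-4.3,-30,0,0],
)

```text
clock: 6.75
eef_pos: [488.9, 55.5, 251.1]
tcp_rot: [-3.141, 0.0, -0.08]
contact_force: [0.8, 0.3, -3.0]
opening: 0.129
```

>>> move_arm(
  targets=[-1,-0.4,-2.5,0,-3,-1,-0.7,-4.5,0,-8,-1,-0.9,-6,0,-14,-1,-1,-7,0,-20,-1,-1.1,-7.3,0,-26,-1,-1.1,-7.4,0,-29.5,-1,-1.1,-7.4,0,-30.6,-1,-1.1,-7.4,0,-30.6,-1,-1.1,-7.4,0,-30.6],
)

```text
clock: 7.65
eef_pos: [484.5, 127.9, 251.2]
tcp_rot: [-3.142, 0.0, 0.452]
contact_force: [0.6, 0.2, -3.6]
opening: 0.133
```

Run:
```python
from h import *
s=r.sense(); print(s['clock'],s['eef_pos'],s['tcp_rot'],s['contact_force'],s['wrist_torque'],s['opening'],s['qpos'])
for n in ['wrist','scene','side']:
    f=grab(n,n+'5'); np.savez(n+'5.npz',im=f['img'],K=f['K'],M=f['world_to_cam'])
    for t in ['lamp_grip','lamp_nose','lamp_crook','post']: print(n,t,[(np.round(q['position'],1).tolist(),round(q['conf'],2)) for q in r.mark_of(f,t)[:1]])
```

```text
7.65 [484.53390992 127.93557785 251.19590631] [-3.14153431e+00  1.81732713e-04  4.52263692e-01] [ 0.6130515   0.17134869 -3.55023641] [-0.00183572  0.06951007  0.02150333] 0.13294257518942354 [2.55139084e-01 1.38550235e-01 1.87056641e+00 2.38730127e-05
 1.13266565e+00 1.37366159e+00]
wrist lamp_grip []
wrist lamp_nose [([520.4, 143.1, 278.9], 0.91)]
wrist lamp_crook [([506.9, 138.4, 289.5], 0.92)]
wrist post [([640.6, 196.3, 0.3], 0.75)]
scene lamp_grip [([483.2, 127.4, 267.1], 0.6)]
scene lamp_nose [([516.7, 144.8, 282.1], 0.66)]
scene lamp_crook [([508.2, 137.1, 288.1], 0.88)]
scene post [([421.0, 6.3, 0.8], 0.69)]
side lamp_grip [([481.5, 124.1, 265.4], 0.77)]
side lamp_nose [([515.1, 139.0, 282.5], 0.71)]
side lamp_crook [([504.0, 138.7, 293.2], 0.89)]
side post [([639.2, 203.0, 2.2], 0.92)]
```

View pics/wrist5.png

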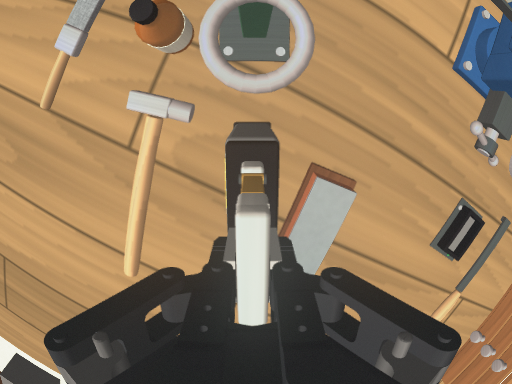

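View pics/scene5.png

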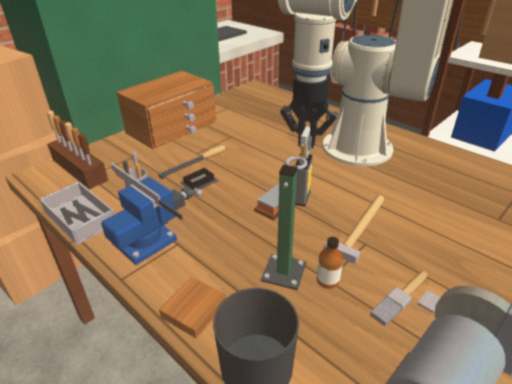

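View pics/side5.png

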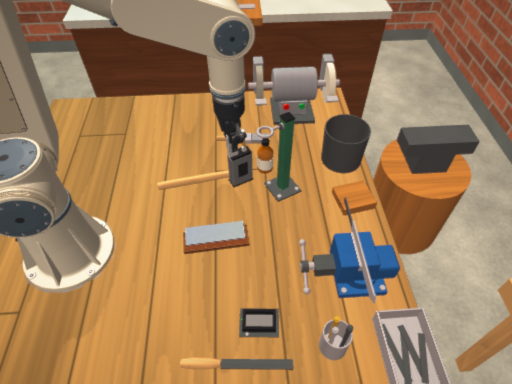

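The wrist view shows the ring ahead, with its near bar at about (257,85) and sides at columns 199 and 315. The foot edge is level at row 62, so the yaw is right within a couple of degrees. Computing the offset.

Run:
```python
from h import *
from scipy.optimize import least_squares
D=np.load('wrist5.npz'); im=D['im']; K=D['K'];M=D['M']
s=r.sense(); psi=s['tcp_rot'][2]; tx=np.array([np.cos(psi),np.sin(psi),0]); ty=np.array([np.sin(psi),-np.cos(psi),0]); T=s['eef_pos']
def loc(p): d=p-T; return np.round([d@tx,d@ty],1)
a=im[0:110,180:340]; cv2.imwrite('pics/wrist5_ring.png',cv2.resize(a,None,fx=5,fy=5,interpolation=cv2.INTER_CUBIC))
hsv=cv2.cvtColor(im,cv2.COLOR_BGR2HSV)
m=((hsv[...,1]<40)&(hsv[...,2]>120)).astype(np.uint8); m[100:]=0; m[:,:195]=0;m[:,320:]=0
n,l,st,_=cv2.connectedComponentsWithStats(m); i=1+np.argmax(st[1:,4]); print(st[i])
R=l==i
ys,xs=np.nonzero(R)
P=np.array([loc(rayf(K,M,(x,y),270)) for x,y in zip(xs,ys)])
P=P[P[:,0]<115]
f=least_squares(lambda q:np.hypot(P[:,0]-q[0],P[:,1]-q[1])-q[2],[95,0,20],loss='soft_l1'); print('ring ctr (tool x,y), r',f.x)
c=T+f.x[0]*tx+f.x[1]*ty; print('world',c,'near bar s',f.x[0]-f.x[2]-22)
for p in [(220,62),(290,61),(228,51),(283,51)]: print('foot',loc(rayf(K,M,p,8)))
for row in [205,225,250]:
    w=np.where((hsv[row,230:275,1]<40)&(hsv[row,230:275,2]>170))[0]+230
    print('hook',row,w[0],w[-1],loc(rayf(K,M,((w[0]+w[-1])/2,row),303.5)))
# side ring w/ this unobstructed?
```

```text
[ 199    0  116   93 4270]
ring ctr (tool x,y), r [100.11214283   3.0961174   20.14510652]
world [576.04885819 169.0084643  251.26137856] near bar s 57.96703631294463
foot [122.8 -39.7]
foot [124.2  49.7]
foot [137.1 -29.4]
foot [137.2  40.7]
hook 205 237 237 [40.1 -3.4]
hook 225 235 267 [33.   1.1]
hook 250 236 266 [23.3  1.1]
```

View pics/wrist5_ring.png

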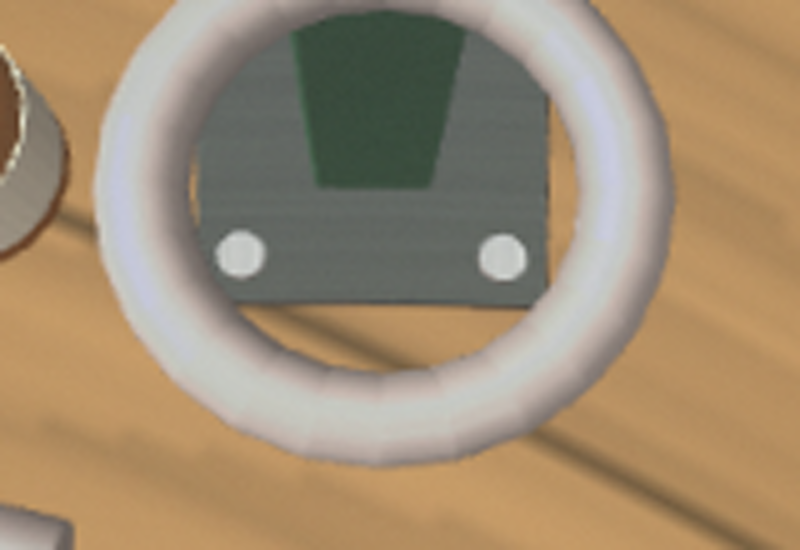

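>>> move_arm(
  targets=[-1,0.4,0.1,0.05,0,-1,1,0.2,0.05,0,-1,1.6,0.2,0.05,0,-1,2.2,0.2,0.05,0,-1,2.6,0.2,0.05,0,-1,2.8,0.2,0.05,0,-1,2.8,0.2,0.05,0,-1,2.8,0.2,0.05,0],
)

```text
clock: 9.2
eef_pos: [510.6, 138.3, 250.7]
tcp_rot: [-3.142, 0.0, 0.454]
contact_force: [0.2, -1.1, -3.5]
opening: 0.132
```

```bash
cat > st.py <<'E'
from h import *
s=r.sense(); psi=s['tcp_rot'][2]; tx=np.array([np.cos(psi),np.sin(psi),0]); ty=np.array([np.sin(psi),-np.cos(psi),0])
F=s['contact_force']; d=s['eef_pos']-np.array([484.53,127.94,251.2])
print('t %.2f'%s['clock'],'travel x %.1f y %.1f z %.2f'%(d@tx,d@ty,s['eef_pos'][2]),'F tx %.2f ty %.2f z %.2f'%(F@tx,F@ty,F[2]),'M',np.round(s['wrist_torque'],3),'pitch',np.round(s['tcp_rot'],4))
E
python3 st.py
python3 - <<'E'
from h import *
f=grab('wrist','w6'); np.savez('w6.npz',im=f['img'],K=f['K'],M=f['world_to_cam'])
a=f['img'][60:300,140:370]; cv2.imwrite('pics/w6c.png',cv2.resize(a,None,fx=2.5,fy=2.5,interpolation=cv2.INTER_CUBIC))
f=grab('side','side6')
a=f['img'][100:200,200:310]; cv2.imwrite('pics/side6c.png',cv2.resize(a,None,fx=6,fy=6,interpolation=cv2.INTER_CUBIC))
E
```

```text
t 9.20 travel x 28.0 y 2.1 z 250.69 F tx -0.26 ty 1.11 z -3.51 M [-0.023  0.088 -0.049] pitch [-3.1415e+00  3.0000e-04  4.5380e-01]
```

View pics/w6c.png

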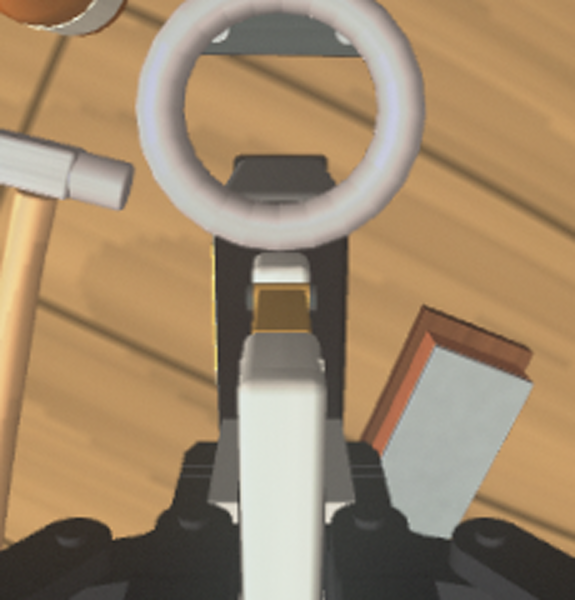

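View pics/side6c.png

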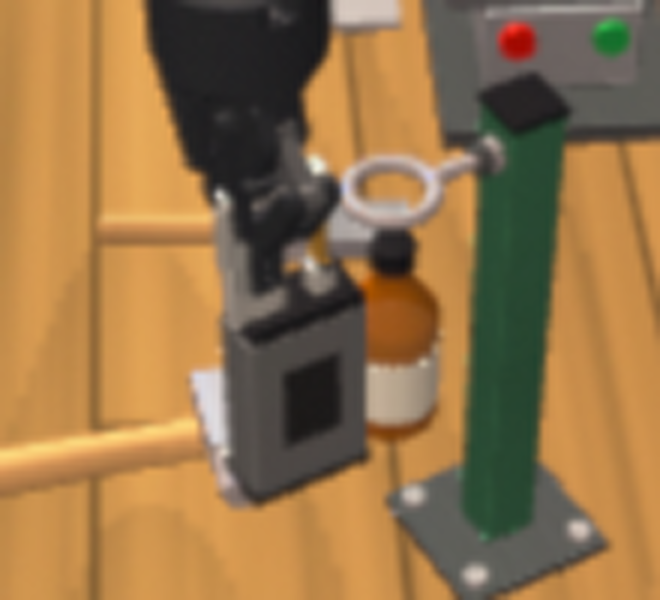

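Ring and hook are centred (both at crop column about 281), with the bar just ahead of the gate. Now I feel for contact slowly.

>>> move_arm(
  targets=[-1,0.15,0,0,0,-1,0.3,0,0,0,-1,0.45,0,0,0,-1,0.6,0,0,0,-1,0.7,0,0,0,-1,0.8,0,0,0,-1,0.8,0,0,0],
)

```text
clock: 10.0
eef_pos: [518.1, 142.0, 250.8]
tcp_rot: [3.142, -0.0, 0.454]
contact_force: [0.3, 0.5, -3.5]
opening: 0.13
```

```bash
python3 st.py
```

```text
t 10.00 travel x 36.3 y 2.1 z 250.76 F tx 0.53 ty -0.31 z -3.45 M [-0.066  0.096 -0.027] pitch [ 3.1416 -0.      0.4538]
```

>>> move_arm(
  targets=[-1,0.05,0,0,0,-1,0.1,0,0,0,-1,0.15,0,0,0,-1,0.2,0,0,0,-1,0.2,0,0,0],
)

```text
clock: 10.5
eef_pos: [519.8, 142.8, 250.8]
tcp_rot: [3.142, -0.0, 0.454]
contact_force: [-0.1, -0.9, -3.3]
opening: 0.133
```

```bash
python3 st.py
```

```text
t 10.50 travel x 38.2 y 2.1 z 250.80 F tx -0.52 ty 0.77 z -3.34 M [-0.037  0.077  0.039] pitch [ 3.1416e+00 -1.0000e-04  4.5380e-01]
```

>>> move_arm(
  targets=[-1,0.05,0,0,0,-1,0.1,0,0,0,-1,0.15,0,0,0,-1,0.2,0,0,0,-1,0.2,0,0,0],
)

```text
clock: 11.0
eef_pos: [521.4, 143.6, 250.7]
tcp_rot: [-3.142, 0.001, 0.454]
contact_force: [-1.2, -0.9, -3.3]
opening: 0.131
```

```bash
python3 st.py
```

```text
t 11.00 travel x 40.0 y 2.1 z 250.72 F tx -1.46 ty 0.33 z -3.28 M [-0.104  0.227  0.01 ] pitch [-3.1416e+00  6.0000e-04  4.5380e-01]
```

>>> move_arm(
  targets=[-1,0.05,0,0,0,-1,0.1,0,0,0,-1,0.15,0,0,0,-1,0.2,0,0,0,-1,0.2,0,0,0],
)

```text
clock: 11.5
eef_pos: [523.2, 144.5, 250.7]
tcp_rot: [-3.142, 0.0, 0.454]
contact_force: [-2.7, -0.8, -3.1]
opening: 0.131
```

```bash
python3 st.py
```

```text
t 11.50 travel x 42.0 y 2.1 z 250.66 F tx -2.79 ty -0.45 z -3.05 M [-0.192  0.442 -0.003] pitch [-3.1415e+00  4.0000e-04  4.5380e-01]
```

>>> move_arm(
  targets=[-1,0.1,0,0,0,-1,0.2,0,0,0,-1,0.3,0,0,0,-1,0.4,0,0,0,-1,0.4,0,0,0],
)

```text
clock: 12.0
eef_pos: [527.0, 146.3, 250.7]
tcp_rot: [-3.142, 0.0, 0.454]
contact_force: [-3.8, -1.9, -3.1]
opening: 0.133
```

```bash
python3 st.py
```

```text
t 12.00 travel x 46.2 y 2.1 z 250.75 F tx -4.30 ty 0.07 z -3.09 M [-0.31   0.572 -0.018] pitch [-3.1415e+00  2.0000e-04  4.5380e-01]
```

>>> move_arm(
  targets=[-1,0.1,0,0,0,-1,0.2,0,0,0,-1,0.3,0,0,0,-1,0.4,0,0,0,-1,0.5,0,0,0,-1,0.5,0,0,0],
)

```text
clock: 12.6
eef_pos: [531.3, 148.5, 250.6]
tcp_rot: [-3.142, 0.001, 0.454]
contact_force: [-3.7, -2.6, -3.1]
opening: 0.132
```

```bash
python3 st.py
```

```text
t 12.60 travel x 51.1 y 2.0 z 250.56 F tx -4.42 ty 0.69 z -3.12 M [-0.398  0.709  0.021] pitch [-3.1415e+00  6.0000e-04  4.5380e-01]
```

>>> move_arm(
  targets=[-1,0.1,0,0,0,-1,0.2,0,0,0,-1,0.25,0,0,0,-1,0.25,0,0,0],
)

```text
clock: 13.0
eef_pos: [533.4, 149.5, 250.5]
tcp_rot: [-3.141, 0.001, 0.454]
contact_force: [-4.4, -2.4, -4.9]
opening: 0.131
```

```bash
python3 st.py
python3 - <<'E'
from h import *
f=grab('wrist','w7')
a=f['img'][60:300,140:370]; cv2.imwrite('pics/w7c.png',cv2.resize(a,None,fx=2.5,fy=2.5,interpolation=cv2.INTER_CUBIC))
f=grab('scene','scene7')
a=f['img'][110:220,240:360]; cv2.imwrite('pics/scene7c.png',cv2.resize(a,None,fx=5,fy=5,interpolation=cv2.INTER_CUBIC))
E
```

```text
t 13.00 travel x 53.4 y 2.1 z 250.46 F tx -4.98 ty 0.26 z -4.88 M [-0.408  0.792 -0.037] pitch [-3.1415e+00  9.0000e-04  4.5380e-01]
```

View pics/w7c.png

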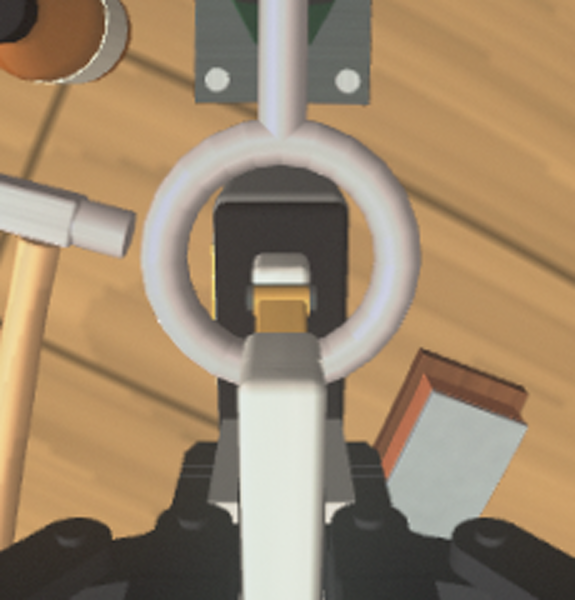

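View pics/scene7c.png

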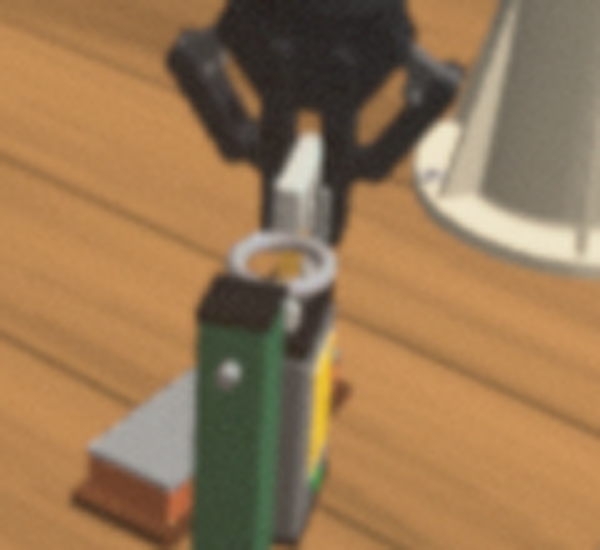

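>>> move_arm(
  targets=[-1,0.05,0,0,0,-1,0.1,0,0,0,-1,0.1,0,0,0],
)

```text
clock: 13.4
eef_pos: [534.2, 149.9, 250.5]
tcp_rot: [-3.141, 0.001, 0.454]
contact_force: [-4.5, -2.2, -4.0]
opening: 0.13
```

```bash
python3 st.py
```

```text
t 13.40 travel x 54.3 y 2.1 z 250.47 F tx -5.02 ty 0.05 z -3.96 M [-0.424  0.869 -0.039] pitch [-3.1414e+00  1.1000e-03  4.5380e-01]
```

>>> move_arm(
  targets=[-1,0.05,0,0,0,-1,0.1,0,0,0,-1,0.1,0,0,0],
)

```text
clock: 13.7
eef_pos: [535.1, 150.3, 250.4]
tcp_rot: [-3.141, 0.001, 0.454]
contact_force: [-5.6, -3.0, -4.1]
opening: 0.135
```

```bash
python3 st.py
```

```text
t 13.70 travel x 55.2 y 2.0 z 250.44 F tx -6.37 ty 0.24 z -4.11 M [-0.391  0.797  0.029] pitch [-3.1414e+00  1.1000e-03  4.5380e-01]
```

>>> move_arm(
  targets=[-1,0,0,0.1,0,-1,0,0,0.2,0,-1,0,0,0.3,0,-1,0,0,0.4,0,-1,0,0,0.5,0,-1,0,0,0.5,0],
)

```text
clock: 14.3
eef_pos: [535.5, 150.5, 245.5]
tcp_rot: [-3.142, 0.0, 0.454]
contact_force: [-3.6, -1.1, -5.0]
opening: 0.13
```

```bash
python3 st.py
```

```text
t 14.30 travel x 55.7 y 2.1 z 245.54 F tx -3.74 ty -0.61 z -4.98 M [-0.29   0.523  0.031] pitch [-3.1415e+00  1.0000e-04  4.5380e-01]
```

>>> move_arm(
  targets=[-1,0,0,0.05,0,-1,0,0,0.1,0,-1,0,0,0.15,0,-1,0,0,0.2,0],
)

```text
clock: 14.7
eef_pos: [535.6, 150.5, 243.8]
tcp_rot: [3.142, -0.0, 0.454]
contact_force: [-4.4, -1.3, -3.7]
opening: 0.133
```

```bash
python3 st.py
```

```text
t 14.70 travel x 55.8 y 2.1 z 243.79 F tx -4.50 ty -0.70 z -3.71 M [-0.281  0.579  0.036] pitch [ 3.1416e+00 -2.0000e-04  4.5380e-01]
```

Nose is past the bar with no landing force. I keep letting it down.

>>> move_arm(
  targets=[-1,0,0,0.1,0,-1,0,0,0.2,0,-1,0,0,0.3,0,-1,0,0,0.4,0,-1,0,0,0.4,0],
)

```text
clock: 15.2
eef_pos: [536.2, 150.7, 240.1]
tcp_rot: [3.141, -0.002, 0.454]
contact_force: [-0.1, -0.2, -2.7]
opening: 0.133
```

```bash
python3 st.py
```

```text
t 15.20 travel x 56.5 y 2.2 z 240.09 F tx -0.20 ty 0.17 z -2.65 M [-0.027  0.08   0.006] pitch [ 3.1414e+00 -1.7000e-03  4.5380e-01]
```

>>> move_arm(
  targets=[-1,0,0,0.1,0,-1,0,0,0.2,0,-1,0,0,0.3,0,-1,0,0,0.4,0,-1,0,0,0.4,0],
)

```text
clock: 15.7
eef_pos: [535.4, 150.4, 235.6]
tcp_rot: [-3.142, 0.0, 0.454]
contact_force: [-0.4, -0.4, -3.2]
opening: 0.132
```

```bash
python3 st.py
python3 - <<'E'
from h import *
f=grab('wrist','w8')
a=f['img'][60:300,140:370]; cv2.imwrite('pics/w8c.png',cv2.resize(a,None,fx=2.5,fy=2.5,interpolation=cv2.INTER_CUBIC))
f=grab('side','side8')
a=f['img'][100:200,200:310]; cv2.imwrite('pics/side8c.png',cv2.resize(a,None,fx=6,fy=6,interpolation=cv2.INTER_CUBIC))
E
```

```text
t 15.70 travel x 55.6 y 2.1 z 235.61 F tx -0.52 ty 0.19 z -3.18 M [-0.032  0.076  0.001] pitch [-3.1415e+00  3.0000e-04  4.5380e-01]
```

View pics/w8c.png

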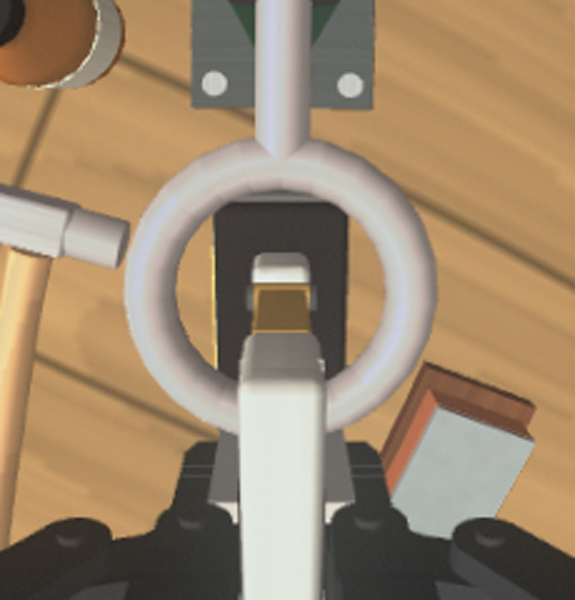

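View pics/side8c.png

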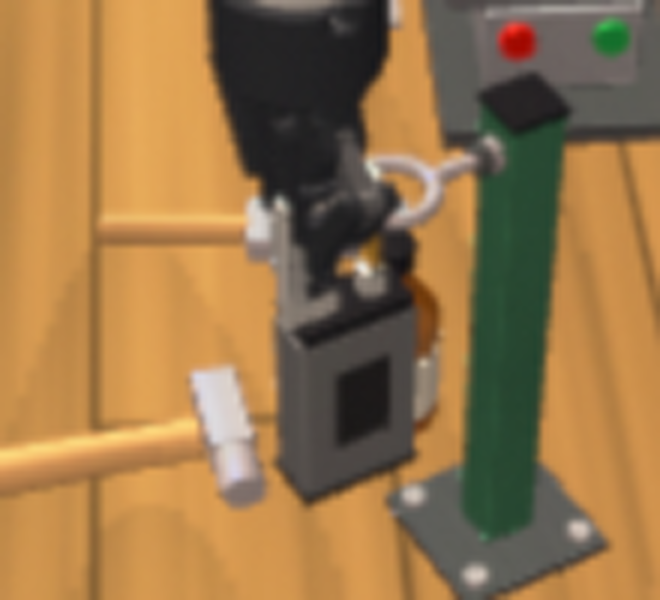

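The gate has sprung shut: the horizontal force fell to about 0 and the gate shows upright in the wrist view, with the ring around it. Last few mm, gently.

>>> move_arm(
  targets=[-1,0.05,0,0.05,0,-1,0.1,0,0.1,0,-1,0.1,0,0.15,0,-1,0.1,0,0.2,0,-1,0.1,0,0.25,0,-1,0.1,0,0.28,0,-1,0.1,0,0.28,0],
)

```text
clock: 16.5
eef_pos: [536.3, 150.9, 232.9]
tcp_rot: [3.142, 0.0, 0.454]
contact_force: [-0.5, 0.2, -3.4]
opening: 0.128
```

```bash
python3 st.py
```

```text
t 16.50 travel x 56.6 y 2.1 z 232.93 F tx -0.33 ty -0.38 z -3.39 M [-0.034  0.122 -0.   ] pitch [3.1416e+00 1.0000e-04 4.5380e-01]
```

>>> move_arm(
  targets=[-1,0,0,0.03,0,-1,0,0,0.06,0,-1,0,0,0.06,0],
)

```text
clock: 16.8
eef_pos: [536.4, 150.9, 232.3]
tcp_rot: [-3.142, 0.0, 0.454]
contact_force: [-0.4, 0.8, -3.1]
opening: 0.131
```

```bash
python3 st.py
```

```text
t 16.80 travel x 56.7 y 2.1 z 232.34 F tx -0.01 ty -0.94 z -3.13 M [-0.04   0.074  0.016] pitch [-3.1416  0.      0.4538]
```

>>> move_arm(
  targets=[-1,0,0,0.03,0,-1,0,0,0.06,0,-1,0,0,0.06,0],
)

```text
clock: 17.1
eef_pos: [536.5, 150.9, 231.9]
tcp_rot: [3.142, -0.0, 0.454]
contact_force: [1.0, -0.2, -2.3]
opening: 0.132
```

```bash
python3 st.py
```

```text
t 17.10 travel x 56.8 y 2.1 z 231.88 F tx 0.81 ty 0.59 z -2.32 M [0.009 0.083 0.009] pitch [ 3.1416e+00 -3.0000e-04  4.5380e-01]
```

>>> move_arm(
  targets=[-1,0,0,0.02,0,-1,0,0,0.04,0,-1,0,0,0.04,0],
)

```text
clock: 17.4
eef_pos: [536.5, 151.0, 231.6]
tcp_rot: [3.142, -0.0, 0.454]
contact_force: [-0.1, 0.7, -0.7]
opening: 0.133
```

```bash
python3 st.py
```

```text
t 17.40 travel x 56.8 y 2.1 z 231.60 F tx 0.21 ty -0.64 z -0.72 M [ 0.014 -0.037 -0.013] pitch [ 3.1415e+00 -5.0000e-04  4.5380e-01]
```

>>> move_arm(
  targets=[-1,0,0,0.02,0,-1,0,0,0.04,0,-1,0,0,0.04,0],
)

```text
clock: 17.7
eef_pos: [536.6, 151.0, 231.4]
tcp_rot: [3.141, -0.001, 0.454]
contact_force: [0.1, 0.0, 2.4]
opening: 0.135
```

```bash
python3 st.py
```

```text
t 17.70 travel x 56.9 y 2.1 z 231.39 F tx 0.12 ty 0.03 z 2.43 M [-0.009  0.034  0.036] pitch [ 3.1415e+00 -7.0000e-04  4.5380e-01]
```

The ring carries the whole weight. I'll ease back up by 0.2 mm, relax the grip, and open gently.

>>> move_arm(
  targets=[-1,0,0,-0.02,0,-1,0,0,-0.02,0,-0.72,0,0,-0.02,0,-0.68,0,0,-0.02,0,-0.64,0,0,-0.02,0,-0.6,0,0,-0.02,0,-0.55,0,0,-0.02,0,-0.5,0,0,-0.02,0,-0.5,0,0,-0.02,0],
  squeeze=20,
)

```text
clock: 18.6
eef_pos: [536.4, 150.8, 231.1]
tcp_rot: [3.142, 0.0, 0.454]
contact_force: [0.8, 0.0, -0.7]
opening: 0.25
```

```bash
python3 st.py
python3 - <<'E'
from h import *
print(r.sense()['opening'])
f=grab('wrist','w9')
a=f['img'][60:300,140:370]; cv2.imwrite('pics/w9c.png',cv2.resize(a,None,fx=2.5,fy=2.5,interpolation=cv2.INTER_CUBIC))
f=grab('side','side9')
a=f['img'][100:200,200:310]; cv2.imwrite('pics/side9c.png',cv2.resize(a,None,fx=6,fy=6,interpolation=cv2.INTER_CUBIC))
E
```

```text
t 18.60 travel x 56.6 y 2.1 z 231.14 F tx 0.75 ty 0.35 z -0.68 M [ 0.011 -0.007  0.077] pitch [3.1416e+00 1.0000e-04 4.5380e-01]
0.25018782511568405
```

View pics/w9c.png

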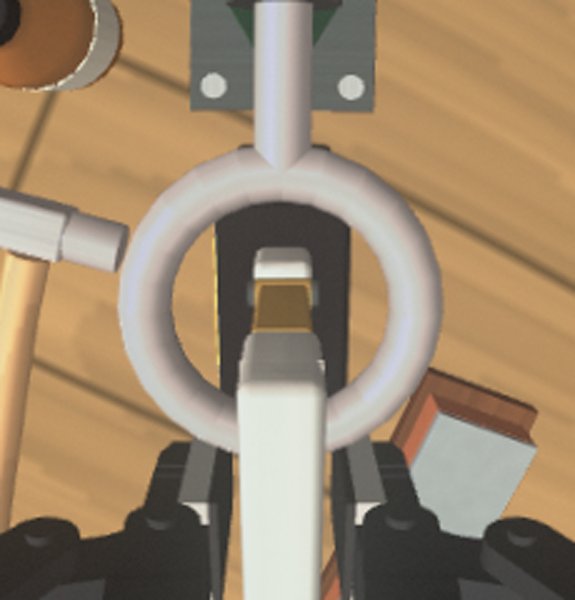

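View pics/side9c.png

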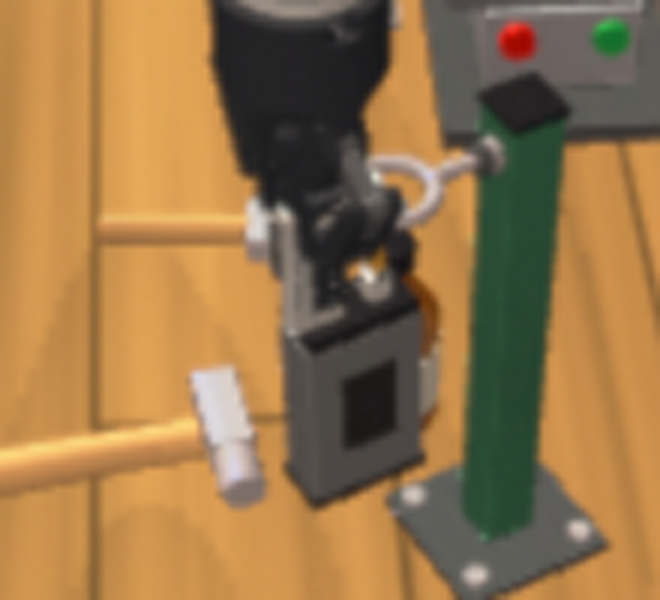

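The fingers are clear on both sides and the lamp hangs free. I open a bit more, let it settle, and withdraw straight up.

>>> move_arm(
  targets=[-0.4,0,0,0,0,-0.2,0,0,0,0,0,0,0,0,0,0,0,0,0,0,0,0,0,0,0,0,0,0,0,0,0,0,0,0,0],
)

```text
clock: 19.4
eef_pos: [536.4, 150.9, 231.2]
tcp_rot: [-3.142, 0.0, 0.454]
contact_force: [-0.0, 0.1, -0.2]
opening: 0.5
```

>>> move_arm(
  targets=[0,0,0,-0.5,0,0,0,0,-1.2,0,0,0,0,-2.2,0,0,0,0,-3.5,0,0,0,0,-5,0,0,0,0,-6.5,0,0,0,0,-8,0,0,0,0,-9.5,0,0,0,0,-11,0,0,0,0,-12,0],
)

```text
clock: 20.4
eef_pos: [536.8, 151.0, 353.5]
tcp_rot: [3.141, -0.002, 0.454]
contact_force: [0.3, -0.0, 0.3]
opening: 0.498
```

>>> move_arm(
  targets=[0,-2,0,-1,0,0,-5,0,-1,0,0,-8,0,-1,0,0,-11,0,-1,0,0,-13,0,-1,0,0,-14,0,-1,0,0,-14,0,-1,0,0,-14,0,-1,0],
)

```text
clock: 21.2
eef_pos: [411.3, 89.8, 361.6]
tcp_rot: [3.141, -0.001, 0.454]
contact_force: [0.3, -0.4, 0.1]
opening: 0.5
```

```bash
python3 st.py
python3 - <<'E'
from h import *
for n in ['side','scene','wrist']:
    f=grab(n,n+'10')
    for t in ['lamp','lamp_crook','lamp_nose','lamp_grip']: print(n,t,[(np.round(q['position'],1).tolist(),round(q['conf'],2)) for q in r.mark_of(f,t)[:1]])
    if n=='side': a=f['img'][100:200,200:310]
    elif n=='scene': a=f['img'][130:230,240:360]
    else: a=f['img']
    cv2.imwrite(f'pics/{n}10c.png',cv2.resize(a,None,fx=5,fy=5,interpolation=cv2.INTER_CUBIC) if n!='wrist' else a)
E
```

```text
t 21.20 travel x -82.5 y 2.2 z 361.62 F tx 0.09 ty 0.52 z 0.07 M [ 0.009 -0.022  0.016] pitch [ 3.1415e+00 -1.2000e-03  4.5370e-01]
side lamp [([560.0, 159.8, 100.1], 0.89)]
side lamp_crook [([556.3, 166.5, 271.9], 0.86)]
side lamp_nose [([569.4, 164.2, 262.9], 0.64)]
side lamp_grip [([537.6, 146.1, 247.7], 0.84)]
scene lamp [([562.1, 166.4, 97.6], 0.95)]
scene lamp_crook [([366.4, 244.1, 1.2], 0.69)]
scene lamp_nose [([568.9, 166.3, 263.1], 0.69)]
scene lamp_grip [([534.4, 150.9, 243.5], 0.77)]
wrist lamp [([563.6, 166.3, 101.8], 0.69)]
wrist lamp_crook []
wrist lamp_nose []
wrist lamp_grip [([541.1, 155.9, 247.2], 0.59)]
```

View pics/side10c.png

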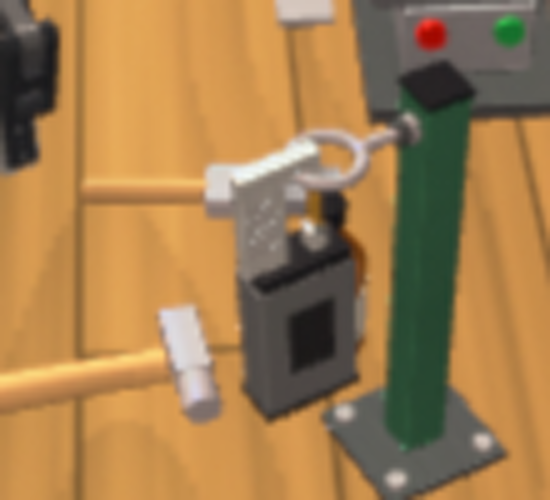

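View pics/scene10c.png

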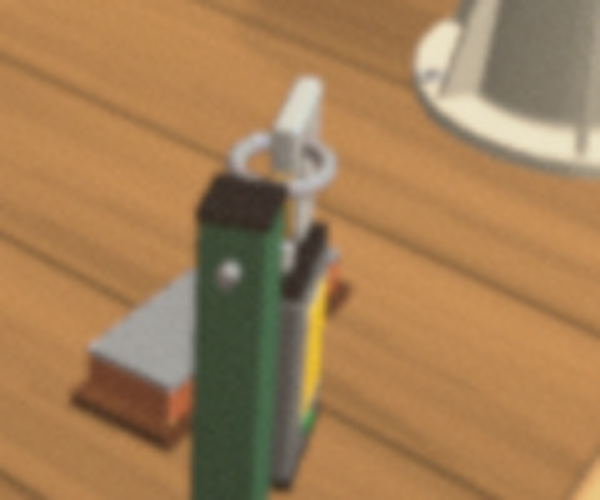

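View pics/wrist10.png

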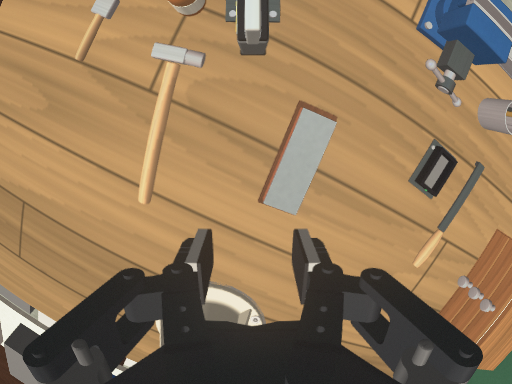

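The lamp hangs from the ring with the gate below the bar (side crop, ring at (330,160)), upright, and everything else is in place. Checking that it is still.

>>> move_arm(
  targets=[0,0,0,0,0,0,0,0,0,0,0,0,0,0,0,0,0,0,0,0,0,0,0,0,0,0,0,0,0,0,0,0,0,0,0,0,0,0,0,0,0,0,0,0,0,0,0,0,0,0],
)

```text
clock: 22.95
eef_pos: [410.5, 89.5, 361.2]
tcp_rot: [-3.142, -0.0, 0.454]
contact_force: [0.4, -0.7, -0.5]
opening: 0.498
```

>>> move_arm(
  targets=[0,0,0,0,0,0,0,0,0,0,0,0,0,0,0,0,0,0,0,0,0,0,0,0,0,0,0,0,0,0,0,0,0,0,0,0,0,0,0,0,0,0,0,0,0,0,0,0,0,0],
)

```text
clock: 23.95
eef_pos: [410.5, 89.5, 361.1]
tcp_rot: [-3.142, 0.0, 0.454]
contact_force: [-0.2, 0.6, 0.2]
opening: 0.5
```

Run:
```python
from h import *
a=cv2.imread('pics/side10.png').astype(float)
fs=[a]
for i in range(6):
    f=r.grab_frame('side'); fs.append(f['img'].astype(float))
cv2.imwrite('pics/side11.png',f['img'])
for i in range(1,7):
    d=np.abs(fs[i]-fs[i-1]).mean(2); print(round(d[110:190,240:275].mean(),2),'bg',round(d[200:280,50:100].mean(),2), [np.round(cv2.phaseCorrelate(fs[i-1][110:190,240:275].mean(2),fs[i][110:190,240:275].mean(2))[0],2)])
print('from first',np.abs(fs[-1]-fs[0]).mean(2)[110:190,240:275].mean(), r.sense()['clock'])
cv2.imwrite('pics/side11c.png',cv2.resize(f['img'][100:200,200:310],None,fx=5,fy=5,interpolation=cv2.INTER_CUBIC))
```

```text
0.34 bg 0.31 [array([-0.03,  0.  ])]
0.34 bg 0.3 [array([0.01, 0.01])]
0.34 bg 0.31 [array([-0.  , -0.02])]
0.34 bg 0.31 [array([0.01, 0.02])]
0.33 bg 0.3 [array([-0.02, -0.01])]
0.34 bg 0.3 [array([0.01, 0.01])]
from first 0.3463095238095238 24.25
```

View pics/side11c.png

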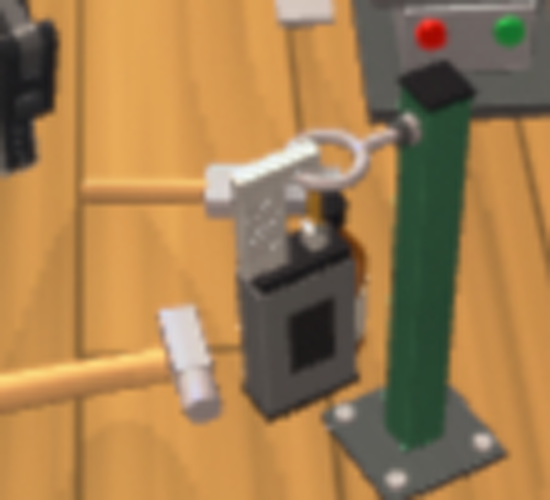

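The lamp is still: frame differences stay at noise level. Handing in.

```bash
python3 -c "
from rig import r
print(r.sign_off())"
```

```text
the job is handed in; nothing more can be done
None
```

The lamp is hanging by its snap hook from the ring on the lamp post, and I handed the job in at about 24 s.

- **Pressing and letting down:** I gripped the lamp by its hook back and pressed the gate against the near bar. The most I measured there was about 6.4 N. I then let the hook down 19 mm; the sideways force dropped to about 0 as the gate snapped shut. The ring took the full weight, at most about 6 N at the end of lowering, before I opened the gripper and backed away.
- **Last checks:**
  - Tool forces were near zero with the gripper well clear of the lamp.
  - The networks placed the lamp's underside at z ≈ 98–102 mm, where about 98 mm is expected.
  - The lamp looked upright, and side-camera frames over about 3 s showed no movement beyond noise.
  - The other things on the bench looked undisturbed in the pictures.
- **Check that disagreed:** in the last scene view the network reported the crook at the hammer. I took that as a false find, since the side view put it at z ≈ 272 mm on the ring.
- **Not checked directly:** the final pictures are too coarse to show the gate fully shut. I judged that from the force drop and from how the gate looked in the wrist pictures during the lowering.

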